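# Lock the tube block on the plate shaker with its tapered key

## Task

The aluminium tube block on the plate shaker is loose: take the red-headed tapered key from the white stand, set it upright in the gap between the dark fence and the block (at the yellow mark, flat back against the fence) and tap or press it down until it is tight. Stop as soon as it is firmly wedged, because forcing it further bends the fence. Then let go, and leave the blue-headed bar and everything else where they are.

Things in the scene. Friction and masses are not known exactly. Their poses are not given: they have to be found in the camera images.
- key: Tapered key, 180 g, upright: steel blade 70 mm tall, 24 mm wide (y), under a red head 18 (x) x 40 (y) x 40 mm. Origin: foot of the blade, on its flat back (plane x=0), mid-width; z up. The sloping face looks to +x: 6 mm from the back at the foot, 16.5 mm at the head (taper 0.15). It hangs by the head in one of the stand's slots, yawed like the stand; lift 75 mm to clear.
- key_head (a point): Centre of the top of the key's red head: 110 mm above the foot, 8.25 mm in +x from the plane of the flat back. Grip the head from above, or press here.
- stand: Fixed white key stand, 70 x 180 x 80 mm (x, y, z), origin at the centre of its underside. Two slots through it at y = +45 and -45 mm; the red key and the blue bar hang in them, either way round, their x axes along the stand's x.
- fence: Fixed dark steel fence on the shaker, 14 mm thick, 90 mm wide, 72 mm tall over the platform. Origin: middle of the upper edge of its inner face, at the yellow mark, 130 mm over the table; z up, x across the gap towards the tube block, y along the gap. The key goes in with its axes parallel to these, its flat back on this face.
- gap (a point): Same point as the fence's origin. The gap's other side, the block's sloping face, is not reported: 9 to 13.5 mm from the fence at the top, differing from run to run, closing by 0.15 mm per mm downwards, so the key touches both sides first with its foot 20 to 50 mm below the top. From there the push needed grows by about 2 to 4 N per mm; friction keeps the key when let go.
- shaker: Fixed grey plate shaker, 230 x 200 mm, platform 58 mm over the table; origin under its centre; axes as the fence's (inner face at x = -45 mm). On it the tube block, 80 x 110 mm, as tall as the fence, on stiff rubber buffers. Tight: pressed straight down with 13 to 16 N, free to lean on the fence (let go, then press on the head). Below 10 N loose, above 22 N forced.
- bar: Parallel bar with a blue head of the same size as the key's; not to be used; origin as the key's.
- bottle: Amber bottle, 64 mm across, 150 mm tall, bystander; origin under its centre.
- beaker: Glass beaker, 72 mm across, 90 mm tall, bystander; origin under its centre.
- microplate: Clear well plate, 86 x 128 x 14 mm, bystander; origin under its centre.
- tipbox: Orange pipette tip box, 85 x 120 x 54 mm, bystander; origin under its centre.
- jar: Small jar, 60 mm across, 70 mm tall, bystander; origin under its centre.
- screwdriver: Green-handled screwdriver lying on the table, bystander; origin under it.
Not all that is in view belongs to the job. What is shaped like the key but turquoise is not meant.

How it is judged:
By the outcome, as a careful person would: the job done as asked, in the order asked, and still so for the second after the job is handed in, with the robot touching nothing.
It also fails if it takes over 48 s, if anything falls off the work surface, if the arm or the gripper's body presses on something with over 40 N, if the wrist force passes 120 N, or if a joint passes its speed limit or range.

## Robot

A 6-joint arm with a two-finger parallel gripper is mounted at the origin on the work surface. World frame = base frame: x ahead of the robot, y to its left, z up, the work surface at z = 0. Lengths are in mm, angles in rad, forces in N, time in s.
With the tool pointing down it reaches from about 275 to 1000 mm from the base axis. Payload 8.4 kg.
Tool frame: the origin (TCP) lies midway between the tips of the shut fingers; the grasp point (between the pads) lies r.grip_point_offset behind it (r.grip_point_offset is the distance from the TCP to the grasp point, in mm); z points along the fingers, y is the direction in which the jaws open and shut (so a half turn about z gives the same grasp; the last joint's range is limited). The gripper opens to 85 mm and grips with 20 to 120 N. Pads are 22 mm wide; open, the fingers measure 114 mm over their backs; the gripper's body (76 mm by 85 mm) begins 54 mm behind the grasp point. The pads swing forward as they close: fully open they stand 13 mm farther back than shut.
Start: joints at [-1.155, 0.353, 1.633, -0, 1.155, -0.002], TCP at [253.593, -571.243, 231.281] pointing down, gripper open.
Joint ranges: [-2.63, 2.63], [-0.92, 2.1], [0.06, 2.66], [-1.3, 4.44], [0, 2.69], [-3.02, 3.02]. Speed limits (rad/s): [2.22, 2.22, 2.79, 3.14, 3.14, 3.14].

## Interface

Orientations are given as [roll, pitch, yaw] about the fixed x, y, z axes, in that order (R = Rz(yaw) Ry(pitch) Rx(roll)).
In Python, from rig import r gives the robot as it stands.
- The arm moves only by the tool move_arm, never from a script. Its argument "targets" is one flat list of numbers, 5 for each row, row after row: the gripper's target within -1 to 1 (fully open at 1, half-way at 0, shut at -1), then the shift along the tool's x, y, z in cm, then the turn about the tool's z in degrees. In form: [gripper, tx, ty, tz, turn, gripper, tx, ty, tz, turn, ...]. A call has 1 to 10 rows; each row is the pose to reach, as a shift and turn from the pose commanded when the call began, along the tool's axes at that moment; what a row does not reach only later rows make up. A row lasts 1/10 s, in which the tool goes at most 50 mm and 8.59 degrees, less where a joint would pass 70% of its speed; a pose out of reach is approached as far as the arm can. A call with a gripper value outside its range is refused whole. The fingers move at their own pace and stop on an object; "squeeze" is the grip in N (left out, the last holds). Time passes only in rows, so rows that repeat a pose let the fingers close. It gives the time, the measured TCP pose, the force and the opening at its end, in the units of the state.
- r.sense(): the state, without advancing time (a new reading comes with each control period).
- r.grab_frame(name): name is "scene" or "top" or "wrist"; returns a dict with "img" (420x560x3 uint8, blue, green, red), "K" (3x3 intrinsics, pixels), "world_to_cam" (4x4, takes a point from world to camera coordinates). Camera axes: x right, y down, z forward; pixel columns grow to the right and rows downward; lengths in mm; the calibration is good to about 2 mm. A picture is of the moment at which its call begins. There is no depth.
- r.sign_off(): hands the job in, once; it reports no verdict.
Trained networks look in a picture, given as the dict that the camera call returned (one of the last four; its "shot" number tells which), for a name from the list of things; names that differ only in an ending like _2 or _b are one class to them, and where a whole thing is asked for, a point or a joint stands for the part that bears it (a point fixed in the world has none). Each returns a list of dicts, best first, with "conf" (0 to 1); they miss things now and then, are a little off and sometimes report something else, mostly with a low value. They report only what shows in the picture. A call takes as long as a camera call. They do not tell look-alikes from the thing itself.
- r.outline_of(picture, thing): "region" (420x560 bool, what is visible of it).
- r.mark_of(picture, thing): "position" ([x, y, z] in mm, in world coordinates, good to about 4 mm: a listed point, or the origin of a listed thing).
The state is a dict: "clock": time; "qpos": joint angles; "qvel": joint speeds; "joint_efforts": joint torques, N m; "eef_pos": TCP position; "tcp_rot": TCP orientation; "contact_force": force on the tool from outside, world axes, zero at the start; "wrist_torque": the same for the moment, N m; "opening": opening from 0.0 (shut) to 1.0 (fully open).
Only numpy, scipy, OpenCV 4.12 (cv2) and the standard library are available. Lean on these libraries where they do the work, as an engineer would, in place of code of your own. Each camera call takes 0.05 s, during which the arm holds its last target.

## Working session

There is one attempt and no reset: what is moved stays moved. The work goes in short steps, Python scripts to look and compute and a tool call to move; the robot and the scene stay as the last step left them, time stands still between calls to the robot, and variables do not carry over. Pictures are saved under pics/ and viewed, and the job is handed in when it is done.

Besides the shell and the picture viewer there is one more tool, called after "Emit:" as name(argument=value, ...) on one line, values as JSON. move_arm: Moves the arm, as the interface text tells. Its arguments: {"type":"object","properties":{"targets":{"type":"array","items":{"type":"number"}},"squeeze":{"type":"number"}},"required":["targets"]}

```bash
ls; mkdir -p pics; python3 - <<'E'
from rig import r
import cv2
s=r.sense();print({k:(v if not hasattr(v,'tolist') else v.tolist()) for k,v in s.items()}, r.grip_point_offset)
for n in ["scene","top","wrist"]:
    f=r.grab_frame(n);cv2.imwrite(f"pics/{n}0.png",f["img"])
    print(n,f["K"].tolist() if hasattr(f["K"],'tolist') else f["K"],f["world_to_cam"])
    for t in ["key","key_head","stand","fence","gap","shaker","bar"]:
        print(t,[( [round(float(x),1) for x in d["position"]],round(float(d["conf"]),2)) for d in r.mark_of(f,t)])
E
```

```text
pics
{'clock': 0.0, 'qpos': [-1.1553922475494833, 0.3536351455665352, 1.6340883847557808, -2.5825867048445737e-06, 1.1551590617742213, -0.002396145205985665], 'qvel': [-0.0012940924271646933, 0.0013098538577761487, 0.0003545216563266535, -0.00016703031897243725, -0.00016585229714656023, -0.0010072055690938699], 'joint_efforts': [-0.0032454519532620907, -60.52592754364014, -34.207037687301636, -0.0002361078713875031, 0.009236988262273371, -3.947372988477582e-06], 'eef_pos': [253.42059491543668, -570.8420310857092, 230.58935545446167], 'tcp_rot': [-3.140302713126765, -7.295268258378229e-07, 0.41780126828358055], 'contact_force': [-0.17929716439359325, 0.30866214583349766, 0.425006285972445], 'wrist_torque': [0.04012183754060529, -0.031090361796728264, -0.015362456026298842], 'opening': 0.9970196963861437} 18.700000000000003
scene [[405.264789835746, 0.0, 273.82630968122834], [0.0, 405.264789835746, 207.1537688632147], [0.0, 0.0, 1.0]] [[-5.99501150e-01  8.00277668e-01  1.24106676e-02  3.25415827e+02]
 [ 5.61983207e-01  4.31930403e-01 -7.05415481e-01 -2.76779115e+02]
 [-5.69888801e-01 -
[... 1001 characters left out ...]
4.5], 0.52), ([557.0, -291.9, 13.3], 0.52)]
stand [([567.7, -162.5, -1.0], 0.8)]
fence [([531.2, 88.7, 128.9], 0.58)]
gap [([529.4, 85.8, 128.8], 0.61)]
shaker [([522.1, 129.8, 2.4], 0.81), ([531.1, 87.3, 127.6], 0.58)]
bar [([522.9, -173.8, 16.0], 0.59)]
wrist [[296.1292072753765, 0.0, 282.5512191028905], [0.0, 296.1292072753765, 210.14944211969797], [0.0, 0.0, 1.0]] [[ 4.05816130e-01 -9.13953698e-01 -1.38063192e-03 -6.24107813e+02]
 [-8.64635285e-01 -3.84406288e-01  3.23477401e-01 -4.28448713e+01]
 [-2.96174091e-01 -1.30078604e-01 -9.46234889e-01  3.81452753e+02]
 [ 0.00000000e+00  0.00000000e+00  0.00000000e+00  1.00000000e+00]]
key []
key_head []
stand []
fence []
gap []
shaker []
bar []
```

View pics/scene0.png

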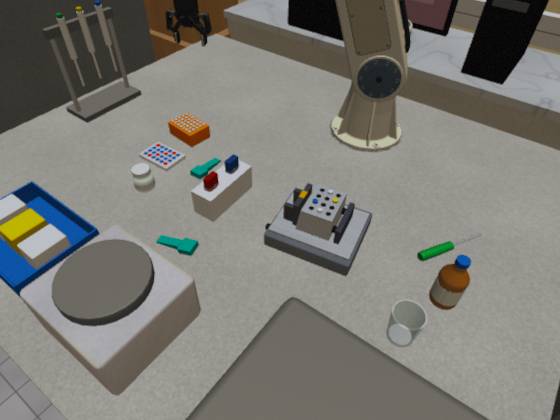

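View pics/top0.png

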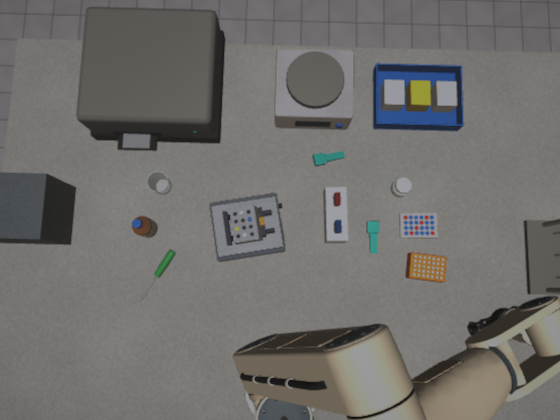

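```bash
python3 - <<'E'
import cv2,numpy as np
t=cv2.imread("pics/top0.png");s=cv2.imread("pics/scene0.png")
a=cv2.resize(t[175:265,200:290],(400,400),interpolation=cv2.INTER_CUBIC)
b=cv2.resize(t[170:260,300:390],(400,400),interpolation=cv2.INTER_CUBIC)
cv2.imwrite("pics/c1.png",np.hstack([a,b]))
a=cv2.resize(s[165:275,260:380],(436,400),interpolation=cv2.INTER_CUBIC)
b=cv2.resize(s[145:225,180:260],(364,364),interpolation=cv2.INTER_CUBIC)
b=cv2.copyMakeBorder(b,0,36,0,0,0)
cv2.imwrite("pics/c2.png",np.hstack([a,b]))
E
```

```text
(no output)
```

View pics/c1.png

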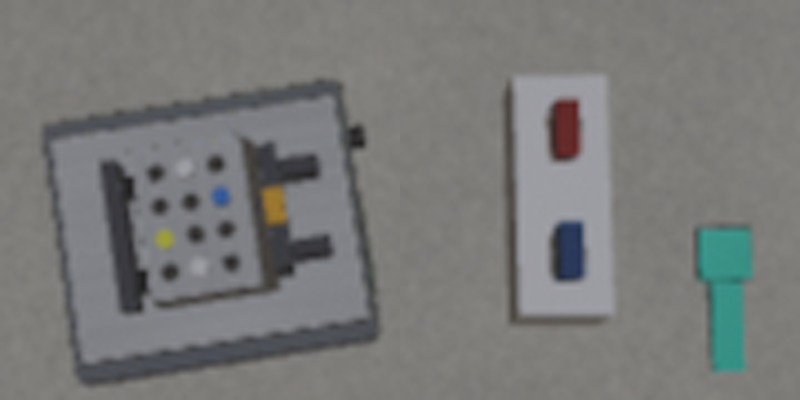

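View pics/c2.png

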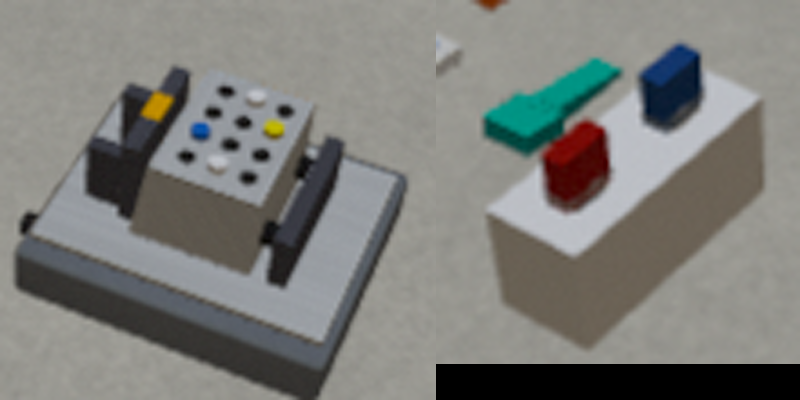

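```bash
cat > h.py <<'E'
import numpy as np,cv2
from scipy.spatial.transform import Rotation as Ro
from scipy.optimize import minimize
def proj(f,P):
    P=np.atleast_2d(P);c=(f["world_to_cam"][:3,:3]@P.T).T+f["world_to_cam"][:3,3]
    p=(f["K"]@c.T).T;return p[:,:2]/p[:,2:]
def toolR(s): return Ro.from_euler('xyz',s["tcp_rot"]).as_matrix()
def box(x0,x1,y0,y1,z0,z1):
    return np.array([[x,y,z] for x in(x0,x1) for y in(y0,y1) for z in(z0,z1)],float)
def place(V,x,y,yaw,z=0): return V@Ro.from_euler('z',yaw).as_matrix().T+[x,y,z]
SC=8
def hullmask(f,Vs,shape=(420,560)):
    m=np.zeros(shape,np.uint8)
    for V in Vs:
        h=cv2.convexHull(proj(f,V).astype(np.float32))
        cv2.fillConvexPoly(m,np.round(h*16).astype(np.int32),255,cv2.LINE_AA,4)
    return m/255.
def fit(views,Vs,p0,step=(8,8,.06),z=0):
    views=[(f,cv2.GaussianBlur(m.astype(float),(0,0),1)) for f,m in views]
    def cost(p):
        return sum(np.sum((cv2.GaussianBlur(hullmask(f,[place(V,p[0],p[1],p[2],z) for V in Vs]),(0,0),1)-m)**2) for f,m in views)
    sim=[np.array(p0,float)]+[np.array(p0,float)+np.eye(3)[i]*step[i] for i in range(3)]
    o=minimize(cost,p0,method='Nelder-Mead',options=dict(initial_simplex=sim,xatol=.01,fatol=.01,maxiter=400))
    return o.x,o.fun,cost(p0)
def red(img):
    h=cv2.cvtColor(img,cv2.COLOR_BGR2HSV)
    return (((h[...,0]<6)|(h[...,0]>172))&(h[...,1]>150)&(h[...,2]>50))
E
python3 - <<'E'
from rig import r
from h import *
s=r.sense()
T=r.grab_frame("top");S=r.grab_frame("scene")
st=[(f,r.outline_of(f,"stand")[0]["region"]) for f in(T,S)]
fe=[(f,r.outline_of(f,"shaker")[0]["region"]) for f in(T,S)]
for v in st+fe: print(v[1].sum())
ST=[box(-35,35,-90,90,0,80)]
# heads may be in or out of the outline
print("stand",fit(st,ST,[569,-165,-1.51]))
for i in(0,1): print(fit(st[i:i+1],ST,[569,-165,-1.51]))
SH=[box(-115,115,-100,100,0,58),box(-59,-45,-45,45,58,130),]
print("shaker",fit(fe,[box(-115,115,-100,100,0,58)],[523,130,1.74]))
for f in(T,S):
  m=red(f["img"]); n,l,sta,c=cv2.connectedComponentsWithStats(m.astype(np.uint8)); print([ (sta[i].tolist(),c[i].round(1).tolist()) for i in range(1,n) if sta[i,4]>15])
W=r.grab_frame("wrist"); C=-W["world_to_cam"][:3,:3].T@W["world_to_cam"][:3,3]
R=toolR(s);print("cam in tool",R.T@(C-s["eef_pos"]),"axis",R.T@W["world_to_cam"][2,:3], "right",R.T@W["world_to_cam"][0,:3])
for i,(a) in enumerate(st+fe): cv2.imwrite(f"pics/m{i}.png",(a[1]*255).astype(np.uint8))
cv2.imwrite("pics/m.png",cv2.resize(np.hstack([(a[1]*255).astype(np.uint8)[140:280] for a in (st[0],fe[0])]),None,fx=.7,fy=.7))
E
```

```text
1042
1965
3025
553
stand (array([ 570.40077112, -160.99571945,   -1.52758227]), np.float64(583.0501441042134), np.float64(637.2032844333573))
(array([ 567.91461263, -162.05365155,   -1.53446639]), np.float64(218.59508667512043), np.float64(236.8926699707754))
(array([ 572.52550009, -160.24771485,   -1.52396902]), np.float64(351.5189631154641), np.float64(400.3106144625819))
shaker (array([518.73738138, 131.18190235,   1.76216285]), np.float64(8072.563113569655), np.float64(8142.547186788634))
[]
[([204, 172, 14, 17, 171], [210.4, 180.0])]
cam in tool [  82.90174006   -0.37364873 -142.66732723] axis [-0.32350096 -0.00121824  0.94622706] right [1.25910273e-04 9.99999107e-01 1.33051766e-03]
```

Emit:
move_arm(targets=[1,49.4,-22.8,1,21.4,1,49.4,-22.8,1,21.4,1,49.4,-22.8,1,21.4,1,49.4,-22.8,1,21.4,1,49.4,-22.8,1,21.4,1,49.4,-22.8,1,21.4,1,49.4,-22.8,1,21.4,1,49.4,-22.8,1,21.4,1,49.4,-22.8,1,21.4,1,49.4,-22.8,1,21.4], squeeze=40)

```text
clock: 2.55
eef_pos: [582.6, -196.2, 222.3]
tcp_rot: [3.141, -0.0, 0.044]
contact_force: [0.5, -0.9, -1.1]
opening: 0.999
```

Emit:
move_arm(targets=[1,3.2,-3.3,0,0,1,3.2,-3.3,0,0,1,3.2,-3.3,0,0,1,3.2,-3.3,0,0])

```text
clock: 2.95
eef_pos: [611.2, -164.2, 222.0]
tcp_rot: [3.141, 0.001, 0.044]
contact_force: [-0.3, -0.2, -0.1]
opening: 0.999
```

```bash
python3 - <<'E'
from rig import r
from h import *
s=r.sense();print(s["eef_pos"],s["tcp_rot"],s["contact_force"])
W=r.grab_frame("wrist");cv2.imwrite("pics/w1.png",W["img"])
np.savez("w1.npz",img=W["img"],K=W["K"],w=W["world_to_cam"])
for t in["key","key_head","bar","stand"]:print(t,[(np.round(d["position"],1),d["conf"]) for d in r.mark_of(W,t)])
E
```

```text
[ 611.22497641 -164.17577586  222.009301  ] [3.14137851e+00 6.91405881e-04 4.40686653e-02] [-0.33837771 -0.21279774 -0.14570274]
key [(array([ 611.1, -170.6,    6.2]), 0.82), (array([ 449.2, -294.9,    5.7]), 0.58), (array([ 793.1, -200.6,    5.8]), 0.56)]
key_head [(array([ 617.3, -155.2,  118. ]), 0.76), (array([ 559. , -294.8,   16.3]), 0.68)]
bar [(array([ 529.3, -173.8,   11.5]), 0.97)]
stand [(array([ 572.3, -164.3,   -4. ]), 0.58), (array([ 398.4, -468.1,    0.6]), 0.36)]
```

View pics/w1.png

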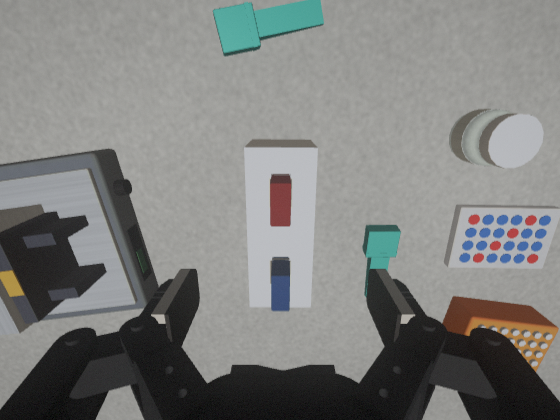

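```bash
python3 - <<'E'
from h import *
d=np.load("w1.npz");W=dict(img=d["img"],K=d["K"],world_to_cam=d["w"])
h=cv2.cvtColor(W["img"],cv2.COLOR_BGR2HSV)
m=red(W["img"]);ys,xs=np.nonzero(m);print(xs.min(),xs.max(),ys.min(),ys.max(),m.sum())
HD=[box(-9,9,-20,20,80,120)]
print(fit([(W,m)],HD,[615,-160,-1.5276]))
b=(h[...,0]>105)&(h[...,0]<130)&(h[...,1]>90);b[:,:250]=0;b[:,320:]=0;b[:250]=0
print("bar",b.sum(),fit([(W,b)],HD,[525,-165,-1.5276]))
w=W["img"][...,0].astype(int); print(W["img"][250,262],W["img"][145,280],W["img"][330,270],W["img"][200,235])
g=(W["img"].min(2)>165);n,l,sta,c=cv2.connectedComponentsWithStats(g.astype(np.uint8));k=l[250,262];print(sta[k])
g=(l==k)
top=box(-35,35,-90,90,80,80)
cv2.imwrite("pics/g.png",g*255)
gg=g|m|b
gg=cv2.morphologyEx(gg.astype(np.uint8),cv2.MORPH_CLOSE,np.ones((9,9)))
print("standtop",fit([(W,gg)],[top],[570,-163,-1.5276]))
E
```

```text
469 537 215 262 371
(array([ 270.17115164, -394.56254975,   -1.01588312]), np.float64(276.884085453325), np.float64(1393.4490685565293))
bar 593 (array([ 507.39861131, -165.67719121,   -1.53663634]), np.float64(391.5813252849175), np.float64(410.69159018181176))
[193 188 187] [ 98 105 110] [150 152 152] [154 157 157]
[ 244  147   74  161 8789]
standtop (array([ 568.42003762, -162.9588674 ,   -1.53415174]), np.float64(1705.9397325029504), np.float64(1778.5473403197598))[ WARN:0@1.769] global loadsave.cpp:1063 imwrite_ Unsupported depth image for selected encoder is fallbacked to CV_8U.
```

View pics/g.png

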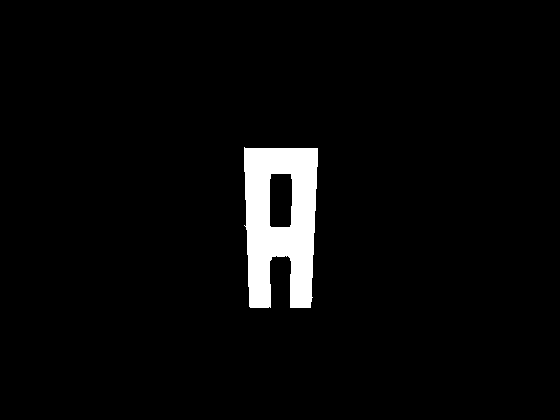

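```bash
python3 - <<'E'
import re
s=open('h.py').read()
i=s.index("def red")
s=s[:i]+'''def red(img):
    b,g,r_=[img[...,k].astype(float) for k in range(3)]
    return (r_>1.9*np.maximum(g,b))&(r_>40)
'''
open('h.py','w').write(s)
from h import *
d=np.load("w1.npz");W=dict(img=d["img"],K=d["K"],world_to_cam=d["w"])
m=red(W["img"]);m[:, :250]=0;m[:,320:]=0;m[240:]=0
ys,xs=np.nonzero(m);print(xs.min(),xs.max(),ys.min(),ys.max(),m.sum())
HD=[box(-9,9,-20,20,80,120)]
print(fit([(W,m)],HD,[613,-163,-1.534]))
g=(W["img"].min(2)>165);n,l,sta,c=cv2.connectedComponentsWithStats(g.astype(np.uint8));g=(l==l[250,262])
g=cv2.fillPoly(g.astype(np.uint8),[cv2.convexHull(np.argwhere(g)[:,::-1].astype(np.int32))],1)
print(fit([(W,g>0)],[box(-35,35,-90,90,80,80)],[570,-163,-1.5276]))
E
```

```text
271 290 184 225 799
(array([ 610.81968617, -161.83317171,   -1.50432675]), np.float64(265.95016003190415), np.float64(304.0361951295878))
(array([ 568.97344658, -162.76077719,   -1.53378911]), np.float64(73.71288265152735), np.float64(112.84852689414438))
```

Emit:
move_arm(targets=[1,0.29,-0.26,4,0.4,1,0.29,-0.26,8,0.4,1,0.29,-0.26,8,0.4,1,0.29,-0.26,8,0.4])

```text
clock: 3.6
eef_pos: [614.3, -161.2, 142.4]
tcp_rot: [-3.141, 0.001, 0.037]
contact_force: [0.2, 0.4, 0.3]
opening: 1.002
```

```bash
python3 - <<'E'
from rig import r
from h import *
s=r.sense();print(s["eef_pos"],s["tcp_rot"],s["contact_force"])
W=r.grab_frame("wrist");cv2.imwrite("pics/w2.png",W["img"])
m=red(W["img"]);n,l,st,c=cv2.connectedComponentsWithStats(m.astype(np.uint8));i=np.argmin(np.abs(c[1:,0]-281)+1000*(st[1:,4]<300))+1;m=l==i;print(st[i])
print(fit([(W,m)],[box(-9,9,-20,20,80,120)],[613,-163,-1.534]))
E
```

```text
[ 614.30001175 -161.21622458  142.37357417] [-3.14122748e+00  1.35093701e-03  3.67548045e-02] [0.18613097 0.42576486 0.33921839]
[ 270  220   29   57 1542]
(array([ 611.40641387, -161.9307691 ,   -1.50846001]), np.float64(649.1132962275063), np.float64(741.4193856951088))
```

View pics/w2.png

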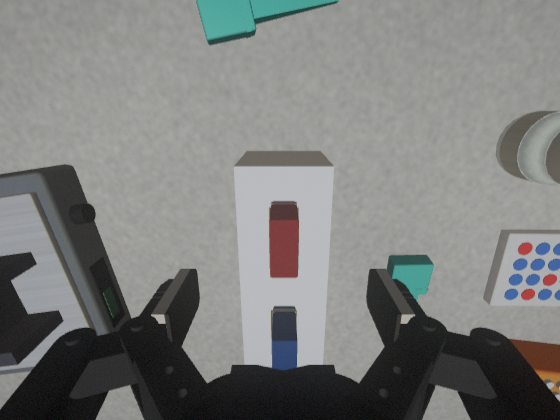

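Emit:
move_arm(targets=[1,0,0,4,0,1,0,0,5.7,0,1,0,0,5.7,0,-1,0,0,5.7,0,-1,0,0,5.7,0,-1,0,0,5.7,0,-1,0,0,5.7,0,-1,0,0,5.7,0,-1,0,0,5.7,0,-1,0,0,5.7,0], squeeze=60)

```text
clock: 4.65
eef_pos: [615.2, -161.0, 86.1]
tcp_rot: [3.141, -0.001, 0.037]
contact_force: [-1.4, -0.4, 6.0]
opening: 0.204
```

Emit:
move_arm(targets=[-1,0,0,-1,0,-1,0,0,-4,0,-1,0,0,-8,0,-1,0,0,-10,0,-1,0,0,-10,0,-1,0,0,-10,0])

```text
clock: 5.25
eef_pos: [614.3, -160.7, 184.9]
tcp_rot: [-3.142, 0.0, 0.037]
contact_force: [0.3, 0.7, -2.9]
opening: 0.204
```

```bash
python3 - <<'E'
from rig import r
from h import *
s=r.sense();print(s["eef_pos"],s["tcp_rot"],s["contact_force"],s["opening"])
W=r.grab_frame("wrist");S=r.grab_frame("scene")
c=proj(S,[615,-161,120])[0].astype(int)
a=S["img"][c[1]-50:c[1]+50,c[0]-50:c[0]+50]
cv2.imwrite("pics/w3.png",np.hstack([W["img"][:,140:420],cv2.resize(a,(420,420),interpolation=cv2.INTER_CUBIC)]))
E
```

```text
[ 614.32677234 -160.74154682  184.93030238] [-3.14153048e+00  1.62518238e-04  3.72979330e-02] [ 0.32619412  0.69218931 -2.9377    ] 0.2040588109668204
```

View pics/w3.png

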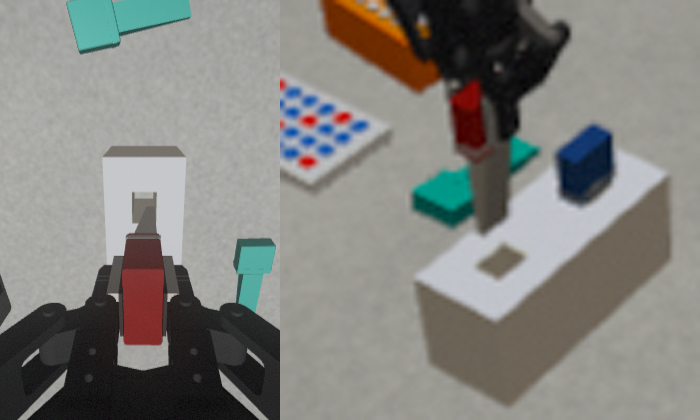

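```bash
python3 - <<'E'
import cv2,numpy as np
w=cv2.imread("pics/w3.png")
a=cv2.resize(w[170:280,90:200],(440,440),interpolation=cv2.INTER_CUBIC)
b=cv2.resize(w[80:240,420:560],(385,440),interpolation=cv2.INTER_CUBIC)
cv2.imwrite("pics/c3.png",np.hstack([a,b[:,:360]]))
E
```

```text
(no output)
```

View pics/c3.png

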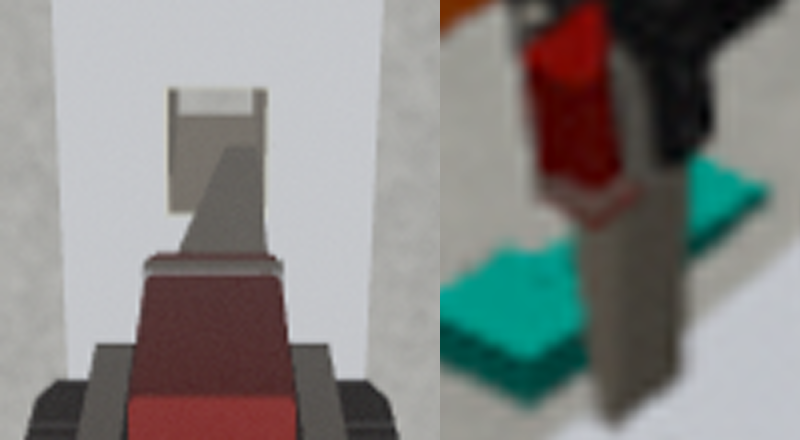

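Emit:
move_arm(targets=[-1,-2,-4,-5,-2,-1,-12.5,-25.4,-7.5,-9,-1,-12.5,-25.4,-7.5,-9,-1,-12.5,-25.4,-7.5,-9,-1,-12.5,-25.4,-7.5,-9,-1,-12.5,-25.4,-7.5,-9,-1,-12.5,-25.4,-7.5,-9,-1,-12.5,-25.4,-7.5,-9,-1,-12.5,-25.4,-7.5,-9,-1,-12.5,-25.4,-7.5,-9])

```text
clock: 6.35
eef_pos: [480.5, 87.3, 259.4]
tcp_rot: [3.141, 0.001, 0.193]
contact_force: [1.2, -0.6, -1.6]
opening: 0.201
```

```bash
python3 - <<'E'
from rig import r
from h import *
s=r.sense();print(s["eef_pos"],s["tcp_rot"],s["contact_force"],s["opening"])
W=r.grab_frame("wrist");cv2.imwrite("pics/w4.png",W["img"])
np.savez("w4.npz",img=W["img"],K=W["K"],w=W["world_to_cam"])
for t in["key","key_head","fence","gap","shaker"]:print(t,[(np.round(d["position"],1),d["conf"]) for d in r.mark_of(W,t)])
E
```

```text
[480.54520339  87.30954011 259.40707392] [3.14135983e+00 1.22278869e-03 1.93042308e-01] [ 1.22102602 -0.63559911 -1.56118015] 0.20067694603620806
key [(array([478.4,  79.7, 180.3]), 0.93), (array([ 447.5, -299.5,    5.7]), 0.91)]
key_head [(array([479.7,  91.3, 296.9]), 0.94), (array([3.496e+02, 4.332e+02, 1.000e-01]), 0.25)]
fence [(array([531.9,  87.2, 125.2]), 0.92)]
gap [(array([536.3,  88.4, 131.1]), 0.74)]
shaker []
```

View pics/w4.png

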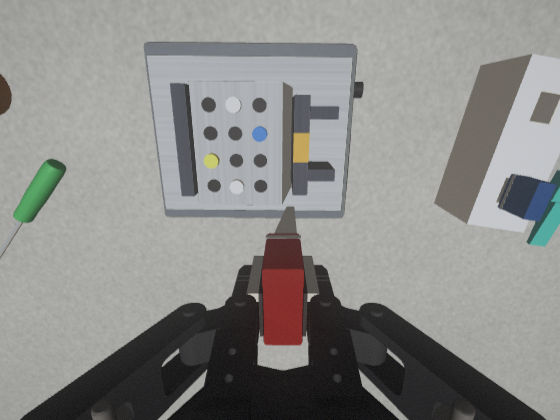

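```bash
python3 - <<'E'
import cv2,numpy as np
w=cv2.imread("pics/w4.png")
a=cv2.resize(w[80:240,255:345],(450,800),interpolation=cv2.INTER_CUBIC)[:600]
cv2.imwrite("pics/c4.png",a)
for y in (105,115,125,148,165,175,190): print(y,[int(v) for v in w[y,280:315].mean(1)])
print([int(v) for v in w[85:105,299].mean(1)],[int(v) for v in w[185:205,299].mean(1)])
h=cv2.cvtColor(w,cv2.COLOR_BGR2HSV);m=(h[...,0]>12)&(h[...,0]<30)&(h[...,1]>120);m[:,:285]=0;m[:,320:]=0;m[:120]=0;m[180:]=0
ys,xs=np.nonzero(m);print(xs.min(),xs.max(),ys.min(),ys.max(),xs.mean(),ys.mean(),cv2.minAreaRect(np.argwhere(m)[:,::-1].astype(np.float32)))
E
```

```text
105 [174, 177, 161, 105, 100, 102, 102, 100, 102, 102, 99, 101, 67, 61, 79, 92, 95, 93, 91, 91, 90, 93, 94, 93, 92, 92, 93, 93, 93, 94, 131, 162, 164, 163, 163]
115 [173, 177, 143, 103, 100, 103, 101, 102, 102, 101, 102, 93, 65, 62, 96, 94, 92, 92, 92, 90, 92, 93, 95, 93, 94, 93, 95, 93, 93, 97, 93, 91, 93, 90, 93]
125 [173, 175, 144, 104, 99, 102, 100, 99, 102, 101, 101, 90, 62, 58, 101, 94, 95, 95, 90, 90, 94, 92, 95, 96, 95, 93, 94, 93, 95, 115, 174, 176, 176, 176, 176]
148 [173, 179, 126, 101, 99, 99, 98, 100, 100, 100, 101, 72, 62, 128, 151, 150, 152, 152, 151, 151, 152, 151, 151, 150, 150, 150, 151, 150, 151, 178, 179, 179, 179, 180, 178]
165 [173, 178, 125, 100, 100, 101, 101, 99, 98, 98, 101, 65, 62, 94, 92, 95, 92, 94, 95, 95, 96, 96, 98, 95, 91, 95, 94, 98, 61, 60, 62, 62, 62, 63, 62]
175 [173, 178, 107, 101, 99, 99, 98, 99, 99, 97, 88, 62, 56, 98, 91, 95, 94, 93, 92, 94, 93, 94, 95, 93, 92, 94, 96, 92, 94, 92, 94, 92, 91, 92, 93]
190 [173, 178, 107, 99, 98, 99, 100, 100, 99, 159, 181, 182, 83, 94, 93, 93, 93, 92, 94, 95, 94, 95, 92, 92, 92, 94, 95, 145, 179, 181, 181, 182, 181, 181, 181]
[176, 176, 174, 173, 175, 177, 178, 179, 180, 161, 92, 92, 90, 91, 92, 89, 88, 88, 91, 91] [94, 94, 94, 94, 94, 95, 94, 92, 93, 104, 146, 179, 179, 180, 179, 178, 180, 183, 181, 180]
293 308 133 161 300.4618937644342 147.39953810623555 ((300.5, 147.0), (28.0, 15.0), 90.0)
```

View pics/c4.png

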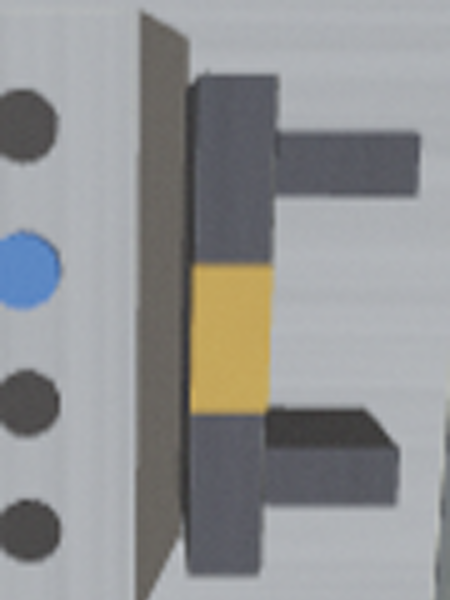

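```bash
cat >> h.py <<'E'
def toz(f,p,z):
    p=np.atleast_2d(p);R=f["world_to_cam"][:3,:3];C=-R.T@f["world_to_cam"][:3,3]
    d=(R.T@np.linalg.inv(f["K"])@np.c_[p,np.ones(len(p))].T).T
    return C+d*((z-C[2])/d[:,2])[:,None]
E
python3 - <<'E'
from h import *
d=np.load("w4.npz");W=dict(img=d["img"],K=d["K"],world_to_cam=d["w"])
e=np.array([[293.93,105],[293.5,115],[293.4,125],[292.76,148],[292.5,165],[292.4,175],[292.2,190]])
b=np.array([[282.28,105],[282.05,125],[281.8,148],[281.8,165],[281.6,175],[281.6,190]])
E=toz(W,e,130)[:,:2];B=toz(W,b,130)[:,:2]
def line(P):
    c=P.mean(0);u=np.linalg.svd(P-c)[2][0];u*=np.sign(u[0]);return c,u
c,u=line(E);print("edge",c,np.degrees(np.arctan2(u[1],u[0])))
cb,ub=line(B);print("block",cb,np.degrees(np.arctan2(ub[1],ub[0])))
n=np.array([-u[1],u[0]]);print("gap",(cb-c)@n)
m=toz(W,[[292.8,147.2]],130)[0,:2];print("mark mid",c+u*((m-c)@u))
print("ends", toz(W,[[294,94.6],[292.3,195]],130), "outer",(toz(W,[[308.6,148]],130)[0,:2]-c)@n)
E
```

```text
edge [531.18923509  88.24675219] 10.563393632733645
block [524.73683129  97.21156561] 10.556457878371091
gap 9.995759860192793
mark mid [531.10482564  88.2310112 ]
ends [[574.73633234  96.34985071 130.        ]
 [486.97870566  79.6964827  130.        ]] outer -14.199735352623486
```

```bash
python3 - <<'E'
import cv2,numpy as np
w=cv2.imread("pics/w4.png")
a=cv2.resize(w[200:275,245:320],(600,600),interpolation=cv2.INTER_CUBIC)
cv2.imwrite("pics/c5.png",a)
for y in (206,208,209,210,214,220,226,231,233,236): print(y,[int(v) for v in w[y,270:305].mean(1)])
E
```

```text
206 [182, 182, 181, 181, 181, 181, 181, 180, 181, 181, 180, 181, 180, 180, 181, 181, 165, 146, 144, 143, 143, 144, 144, 144, 172, 179, 180, 179, 179, 178, 178, 180, 179, 178, 179]
208 [181, 181, 180, 181, 182, 180, 180, 179, 181, 180, 180, 181, 180, 180, 180, 149, 98, 92, 93, 93, 93, 93, 93, 93, 137, 177, 179, 180, 180, 179, 179, 179, 179, 180, 179]
209 [165, 164, 167, 165, 166, 167, 166, 171, 171, 172, 171, 170, 172, 170, 169, 114, 96, 93, 94, 92, 94, 92, 94, 95, 133, 174, 177, 177, 177, 177, 177, 176, 175, 177, 176]
210 [118, 118, 121, 125, 126, 126, 126, 139, 142, 141, 140, 141, 143, 142, 133, 94, 93, 94, 91, 93, 94, 93, 92, 93, 114, 155, 157, 158, 158, 158, 158, 157, 157, 159, 158]
214 [119, 121, 119, 122, 121, 121, 120, 123, 120, 120, 119, 120, 117, 95, 91, 94, 94, 95, 92, 94, 93, 92, 93, 96, 92, 121, 122, 120, 119, 121, 120, 123, 121, 121, 123]
220 [172, 174, 176, 174, 174, 172, 171, 168, 171, 166, 114, 95, 93, 96, 94, 92, 95, 94, 93, 91, 95, 94, 97, 94, 94, 128, 169, 171, 172, 175, 176, 174, 172, 170, 171]
226 [171, 171, 171, 169, 170, 171, 169, 114, 96, 91, 95, 93, 96, 95, 95, 93, 94, 94, 95, 94, 96, 93, 94, 95, 95, 94, 151, 172, 174, 178, 179, 177, 176, 174, 174]
231 [174, 173, 171, 171, 165, 113, 96, 94, 94, 94, 92, 95, 93, 94, 95, 93, 95, 93, 95, 94, 95, 93, 93, 93, 92, 96, 115, 169, 170, 171, 170, 172, 173, 175, 173]
233 [101, 126, 126, 124, 94, 79, 75, 77, 78, 77, 76, 77, 77, 73, 77, 77, 75, 77, 77, 78, 77, 76, 76, 74, 76, 73, 75, 122, 147, 168, 170, 170, 172, 170, 168]
236 [93, 91, 91, 91, 92, 89, 91, 91, 90, 93, 94, 89, 91, 87, 91, 88, 91, 92, 90, 91, 91, 90, 91, 93, 91, 92, 92, 87, 91, 89, 103, 171, 172, 172, 173]
```

View pics/c5.png

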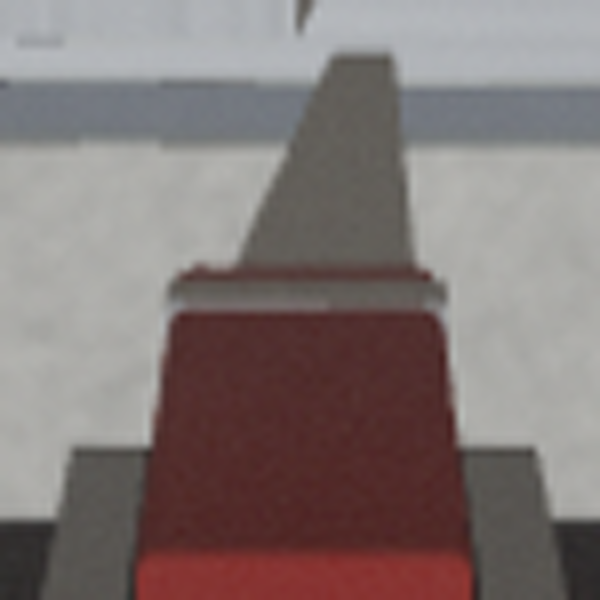

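```bash
python3 - <<'E'
from h import *
d=np.load("w4.npz");W=dict(img=d["img"],K=d["K"],world_to_cam=d["w"])
tcp=np.array([480.545,87.31,259.41]);yaw=.19304
tx=np.array([np.cos(yaw),np.sin(yaw),0]);ty=np.array([np.sin(yaw),-np.cos(yaw),0])
for zf in (181.4,183.4,185.4):
    for p in ([293.75,206.0],[285.9,206.0]):
        P=toz(W,[p],zf)[0]; print(zf,p,"tool xy",(P-tcp)@tx,(P-tcp)@ty)
# predicted back edge, front face; fit for tilt
from scipy.optimize import least_squares
obs=[(206.5,293.75),(208,293.98),(209,294.03),(210,294.18),(214,294.55),(220,295.05),(226,295.75),(231,296.3)]
obl=[(208,285.14),(209,284.78),(214,282.6),(220,279.8),(226,276.8),(231,274.75)]
def model(q):
    x0,y0,tilt,zf=q; r_=[]
    for sgn,o in((0,obs),(1,obl)):
        hh=np.linspace(0,66,60)
        off=y0+tilt*hh-(6+.15*hh)*sgn
        P=tcp+np.outer(np.full(60,x0),tx)+np.outer(off,ty);P[:,2]=zf+hh
        uv=proj(W,P)
        i=np.argsort(uv[:,1])
        r_+= [np.interp(v,uv[i,1],uv[i,0])-u for v,u in o]
    uv=proj(W,(tcp+x0*tx+y0*ty)*[1,1,0]+[0,0,zf])[0]; r_.append(uv[1]-205.8)
    return np.array(r_)
for zf in (181.4,183.4,185.4):
    f=lambda q:model([q[0],q[1],q[2],zf])
    o=least_squares(f,[12,8.25,0]);print(zf,o.x,np.abs(o.fun).max())
E
```

```text
181.4 [293.75, 206.0] tool xy 10.668355229495235 8.24095649019103
181.4 [285.9, 206.0] tool xy 10.665382375280021 2.0893201822475436
183.4 [293.75, 206.0] tool xy 11.32435834613749 8.163693206254088
183.4 [285.9, 206.0] tool xy 11.321412452148415 2.06784486967942
185.4 [293.75, 206.0] tool xy 11.980361462779692 8.086429922317123
185.4 [285.9, 206.0] tool xy 11.97744252901675 2.046369557111285
181.4 [ 1.06819747e+01  8.24906815e+00 -2.90505971e-03] 0.18348919777795913
183.4 [ 1.12799646e+01  8.18590801e+00 -2.81323267e-03] 0.25433515534803064
185.4 [ 1.18779931e+01  8.12278369e+00 -2.71977708e-03] 0.3264302220668185
```

Emit:
move_arm(targets=[-1,2.5,0,1,0.5,-1,5.05,-0.02,3,0.5,-1,5.05,-0.02,4.1,0.5,-1,5.05,-0.02,4.1,0.5,-1,5.05,-0.02,4.1,0.5])

```text
clock: 7.15
eef_pos: [529.0, 98.0, 219.1]
tcp_rot: [-3.142, 0.001, 0.186]
contact_force: [-0.3, -0.7, -1.6]
opening: 0.2
```

```bash
python3 - <<'E'
from rig import r
from h import *
s=r.sense();print(s["eef_pos"],s["tcp_rot"],s["contact_force"],s["opening"])
W=r.grab_frame("wrist");cv2.imwrite("pics/w5.png",np.hstack([W["img"][60:410,140:420],cv2.resize(W["img"][90:215,240:330],(252,350),interpolation=cv2.INTER_CUBIC)]))
np.savez("w5.npz",img=W["img"],K=W["K"],w=W["world_to_cam"])
E
```

```text
[528.96658186  98.02213631 219.06761415] [-3.14158849e+00  1.41998563e-03  1.85570525e-01] [-0.34694604 -0.69254044 -1.57200333] 0.2004147576273477
```

View pics/w5.png

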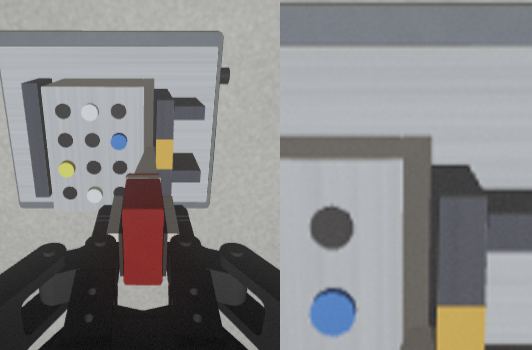

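```bash
python3 - <<'E'
from rig import r
from h import *
d=np.load("w5.npz");W=dict(img=d["img"],K=d["K"],world_to_cam=d["w"]);w=W["img"]
for _ in range(3):
    s=r.sense();print(s["clock"],s["eef_pos"])
cv2.imwrite("pics/c6.png",cv2.resize(w[170:245,255:330],(600,600),interpolation=cv2.INTER_CUBIC))
for y in (158,165,172,178,195,200,204,206,208,210,212,214,216,218,220,224,228,232): print(y,[int(v) for v in w[y,270:305].mean(1)])
E
```

```text
7.2 [529.3458671   98.09782162 219.61893141]
7.2 [529.3458671   98.09782162 219.61893141]
7.2 [529.3458671   98.09782162 219.61893141]
158 [181, 182, 182, 181, 180, 180, 180, 183, 180, 178, 177, 178, 178, 182, 110, 104, 101, 105, 102, 101, 101, 101, 102, 92, 63, 59, 62, 64, 62, 66, 64, 61, 64, 63, 65]
165 [182, 182, 182, 181, 180, 178, 180, 182, 181, 179, 177, 178, 178, 175, 110, 103, 101, 102, 101, 103, 101, 102, 103, 80, 64, 63, 61, 93, 94, 94, 91, 92, 91, 91, 93]
172 [182, 182, 181, 181, 178, 178, 179, 182, 179, 178, 177, 176, 178, 164, 105, 101, 101, 103, 102, 103, 101, 102, 103, 83, 64, 62, 65, 93, 95, 92, 93, 90, 91, 94, 94]
178 [180, 182, 181, 180, 178, 178, 179, 182, 180, 179, 176, 176, 177, 162, 107, 101, 102, 100, 101, 100, 102, 100, 103, 77, 60, 62, 73, 93, 93, 95, 94, 93, 89, 89, 93]
195 [182, 181, 181, 181, 179, 178, 178, 180, 178, 178, 176, 175, 178, 166, 108, 101, 99, 101, 101, 101, 101, 101, 101, 71, 64, 59, 91, 94, 93, 92, 92, 92, 89, 91, 95]
200 [181, 182, 181, 180, 178, 175, 177, 180, 180, 177, 175, 174, 178, 161, 105, 98, 100, 100, 98, 100, 101, 99, 101, 64, 60, 5
[... 1338 characters left out ...]
93, 92, 93, 99, 150, 151, 152, 153, 152, 152, 150, 153, 153]
220 [181, 181, 180, 180, 177, 175, 177, 179, 179, 170, 114, 94, 94, 93, 95, 95, 93, 93, 95, 94, 93, 94, 94, 95, 92, 107, 151, 151, 151, 153, 153, 151, 151, 153, 153]
224 [182, 180, 180, 179, 177, 177, 176, 174, 113, 97, 95, 91, 94, 96, 93, 94, 91, 95, 96, 93, 96, 94, 94, 94, 95, 92, 150, 151, 151, 151, 152, 151, 150, 151, 152]
228 [182, 180, 180, 178, 177, 175, 130, 95, 95, 95, 95, 94, 93, 93, 94, 94, 93, 95, 95, 94, 93, 94, 93, 92, 93, 92, 117, 142, 143, 143, 143, 141, 144, 144, 143]
232 [165, 173, 173, 172, 147, 95, 89, 89, 91, 91, 91, 90, 90, 90, 90, 88, 89, 89, 88, 89, 90, 89, 90, 89, 91, 89, 89, 88, 91, 90, 90, 90, 91, 92, 91]
```

View pics/c6.png

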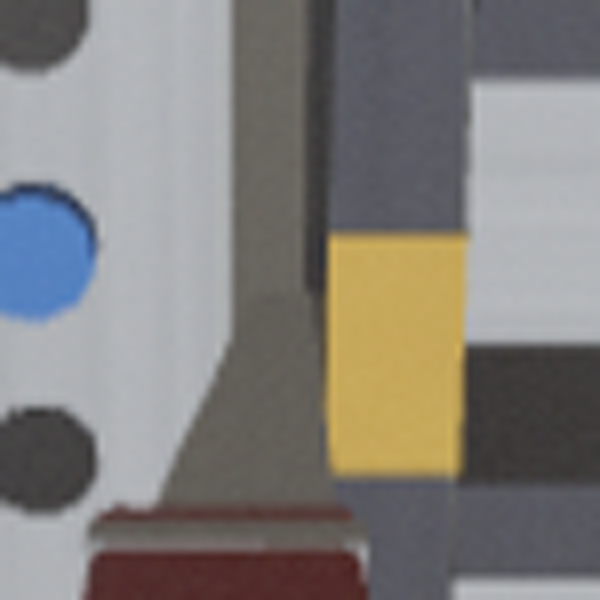

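```bash
python3 - <<'E'
from h import *
d=np.load("w5.npz");W=dict(img=d["img"],K=d["K"],world_to_cam=d["w"])
u=np.array([np.cos(.1843),np.sin(.1843)]);n=np.array([-u[1],u[0]]);o=np.array([531.1,88.23])
for p,z in (([296.5,172],130),([296.15,178],130),([295.6,195],130),([295.5,200],130),([295.4,205],130),([293.9,207],143),([294.2,208],143.3),([283.4,170],130),([283.4,195],130)):
    P=toz(W,[p],z)[0,:2]-o;print(p,z,"n",P@n,"u",P@u)
from rig import r
s=r.sense();P=s["eef_pos"][:2]-o;print("tcp n",P@n,"u",P@u, s["tcp_rot"])
E
```

```text
[296.5, 172] 130 n -0.42084742851423673 u 35.0794520625591
[296.15, 178] 130 n -0.22238858663405647 u 30.235743344241104
[295.6, 195] 130 n -0.004227730420263587 u 16.152332827049065
[295.5, 200] 130 n 0.011079417815705206 u 11.905670373923805
[295.4, 205] 130 n 0.026563223248269097 u 7.609997911089085
[293.9, 207] 143 n 1.7474283631350167 u 10.190009162540392
[294.2, 208] 143.3 n 1.514713110857483 u 9.470821331290596
[283.4, 170] 130 n 9.95617678164227 u 36.66295282439804
[283.4, 195] 130 n 9.9100496949975 u 16.13517040168061
tcp n 10.022167463781992 u 0.08393526531705353 [3.14157240e+00 9.85195955e-05 1.85560903e-01]
```

Emit:
move_arm(targets=[-1,0,0.05,0.7,0,-1,0,0.05,1.4,0,-1,0,0.05,2.1,0,-1,0,0.05,2.1,0])

```text
clock: 7.6
eef_pos: [529.0, 97.6, 197.0]
tcp_rot: [-3.142, 0.002, 0.186]
contact_force: [-0.5, -1.0, -3.1]
opening: 0.207
```

```bash
cat > st.py <<'E'
from rig import r
from h import *
u=np.array([np.cos(.1843),np.sin(.1843)]);n=np.array([-u[1],u[0]]);o=np.array([531.1,88.23])
s=r.sense();P=s["eef_pos"][:2]-o;F=s["contact_force"]
print("t",s["clock"],"n",P@n,"u",P@u,"z",s["eef_pos"][2],"F n,u,z",F[:2]@n,F[:2]@u,F[2],"tau",s["wrist_torque"],"op",s["opening"],"rot",s["tcp_rot"])
E
python3 st.py
```

```text
t 7.6 n 9.619217760109974 u -0.31679664574129585 z 196.99606744780704 F n,u,z -0.8432956605363396 -0.6903726728756674 -3.1397644224707313 tau [-0.05601834 -0.00177303 -0.03471724] op 0.20696514826992526 rot [-3.14154578e+00  1.89841686e-03  1.85643167e-01]
```

Emit:
move_arm(targets=[-1,0,0.09,0.2,0,-1,0,0.09,0.7,0,-1,0,0.09,1.1,0,-1,0,0.09,1.1,0])

```text
clock: 8.0
eef_pos: [529.6, 96.8, 186.4]
tcp_rot: [-3.142, 0.001, 0.186]
contact_force: [-0.1, -0.4, -2.4]
opening: 0.204
```

```bash
python3 st.py
```

```text
t 8.0 n 8.695739552300141 u 0.14486177390771693 z 186.446793977137 F n,u,z -0.33909349356964624 -0.1234357178044102 -2.388669093016067 tau [ 0.01322048  0.00786028 -0.03042472] op 0.20372867231896363 rot [-3.14156029e+00  1.13808646e-03  1.85583081e-01]
```

Emit:
move_arm(targets=[-1,0,0.02,0.15,0,-1,0,0.02,0.35,0,-1,0,0.02,0.35,0])

```text
clock: 8.3
eef_pos: [530.0, 96.7, 183.5]
tcp_rot: [3.142, 0.0, 0.186]
contact_force: [0.2, -0.1, -2.6]
opening: 0.203
```

```bash
python3 st.py
```

```text
t 8.3 n 8.501184768933227 u 0.4705315060458497 z 183.4505187141283 F n,u,z -0.16120095053847616 0.18781415233959028 -2.5912032767183057 tau [-0.00135408  0.06097933 -0.05507062] op 0.20308005944083382 rot [3.14158137e+00 2.79814707e-04 1.85694704e-01]
```

Emit:
move_arm(targets=[-1,0,0.02,0.1,0,-1,0,0.02,0.2,0,-1,0,0.02,0.2,0])

```text
clock: 8.6
eef_pos: [530.1, 96.5, 181.5]
tcp_rot: [-3.142, 0.0, 0.186]
contact_force: [-0.2, -0.5, -1.9]
opening: 0.197
```

```bash
python3 st.py
```

```text
t 8.6 n 8.300477562788428 u 0.5016467284682822 z 181.53919323762773 F n,u,z -0.42676710934569995 -0.2985673151249704 -1.9357545819259994 tau [-0.02243886 -0.01700857  0.00859046] op 0.19664972013683374 rot [-3.14155925e+00  1.87620046e-04  1.85642000e-01]
```

Emit:
move_arm(targets=[-1,0,0,0.1,0,-1,0,0,0.2,0,-1,0,0,0.2,0])

```text
clock: 8.9
eef_pos: [530.2, 96.4, 179.6]
tcp_rot: [3.141, -0.0, 0.186]
contact_force: [0.4, -0.2, -2.8]
opening: 0.203
```

```bash
python3 st.py
```

```text
t 8.9 n 8.171634924388705 u 0.6313002234509518 z 179.57922886025705 F n,u,z -0.2867079573341121 0.3660694346757873 -2.8338373398934964 tau [-0.23302069 -0.07420665 -0.06846422] op 0.20333022080932492 rot [ 3.14134939e+00 -1.02052826e-04  1.85689646e-01]
```

Emit:
move_arm(targets=[-1,0,0,0.1,0,-1,0,0,0.15,0,-1,0,0,0.15,0])

```text
clock: 9.2
eef_pos: [530.3, 96.4, 178.3]
tcp_rot: [3.141, -0.0, 0.186]
contact_force: [1.1, -1.6, -1.1]
opening: 0.201
```

```bash
python3 st.py
```

```text
t 9.2 n 8.150031886089467 u 0.7118476442201539 z 178.26079705873744 F n,u,z -1.7923381443485997 0.7637377495576845 -1.0690308010125753 tau [-0.49896798 -0.1683295  -0.00149964] op 0.20146417422585783 rot [ 3.14134096e+00 -3.24351385e-04  1.85666466e-01]
```

Emit:
move_arm(targets=[-1,0,0,0.1,0,-1,0,0,0.15,0,-1,0,0,0.15,0])

```text
clock: 9.5
eef_pos: [530.4, 96.4, 176.9]
tcp_rot: [3.141, -0.001, 0.186]
contact_force: [1.1, -3.5, 3.2]
opening: 0.198
```

```bash
python3 st.py
```

```text
t 9.5 n 8.160157203924191 u 0.8423865680542791 z 176.93413393947665 F n,u,z -3.654315490383466 0.40840259121642497 3.1531640767689595 tau [-0.64664402 -0.08827533  0.02079261] op 0.19801111947399275 rot [ 3.14131399e+00 -6.03464575e-04  1.85779158e-01]
```

Emit:
move_arm(targets=[0,0,0,0,0,0,0,0,0,0,0,0,0,0,0,0,0,0,0,0,0,0,0,-2,0,0,0,0,-5,0,0,0,0,-6,0,-1,0,0,-6,0,-1,0,0,-6,0,-1,0,0,-6,0])

```text
clock: 10.5
eef_pos: [529.4, 96.4, 235.3]
tcp_rot: [-3.142, 0.002, 0.186]
contact_force: [0.4, -0.7, -0.9]
opening: 0.007
```

```bash
python3 st.py; python3 - <<'E'
from rig import r
from h import *
W=r.grab_frame("wrist");S=r.grab_frame("scene")
c=proj(S,[530,97,140])[0].astype(int)
a=S["img"][c[1]-45:c[1]+45,c[0]-45:c[0]+45]
cv2.imwrite("pics/w6.png",np.hstack([W["img"][:,140:420],cv2.resize(a,(420,420),interpolation=cv2.INTER_CUBIC)]))
np.savez("w6.npz",img=W["img"],K=W["K"],w=W["world_to_cam"])
for t in("key","key_head"):print(t,[(np.round(d["position"],1),d["conf"]) for d in r.mark_of(W,t)])
E
```

```text
t 10.5 n 8.343152777326374 u -0.21388389591007284 z 235.32859763040832 F n,u,z -0.8013437893383809 0.305106204767287 -0.8564738693341692 tau [-0.01628735  0.02323764  0.00667301] op 0.006727857261935601 rot [-3.14157721e+00  2.01385916e-03  1.85704275e-01]
key [(array([529.6,  88.9,  99.3]), 0.91), (array([ 446.6, -297.2,    7.3]), 0.87), (array([530.3, 101. , 211.7]), 0.45)]
key_head [(array([530.5,  98.5, 211.4]), 0.6)]
```

View pics/w6.png

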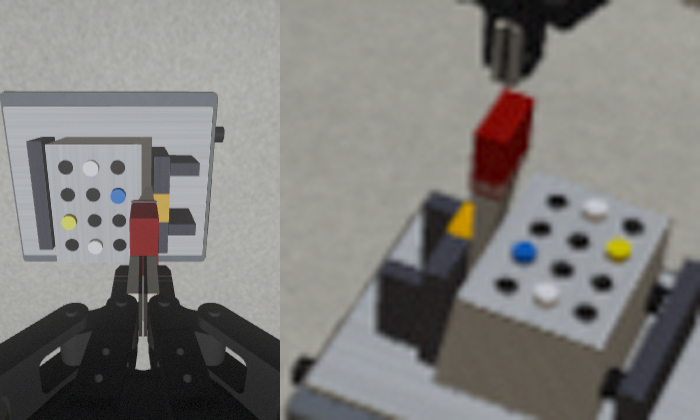

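Emit:
move_arm(targets=[-1,0,0,1,0,-1,0,0,2,0,-1,0,0,2.2,0,-1,0,0,2.2,0,-1,0,0,2.2,0])

```text
clock: 11.2
eef_pos: [530.2, 96.5, 214.6]
tcp_rot: [-3.142, 0.0, 0.186]
contact_force: [0.6, -0.4, 0.5]
opening: 0.002
```

```bash
python3 st.py
```

```text
t 11.2 n 8.302265537452634 u 0.6429322272164689 z 214.60617920487317 F n,u,z -0.4693443968907881 0.5178533412517345 0.5277979306801646 tau [0.04601866 0.04457871 0.04377282] op 0.0022626900486868292 rot [-3.14157641e+00  1.01006798e-04  1.85627566e-01]
```

Emit:
move_arm(targets=[-1,0,0,0.1,0,-1,0,0,0.15,0,-1,0,0,0.15,0])

```text
clock: 11.5
eef_pos: [530.2, 96.5, 213.3]
tcp_rot: [3.142, -0.0, 0.186]
contact_force: [-0.5, -0.2, 0.2]
opening: -0.002
```

```bash
python3 st.py
```

```text
t 11.5 n 8.302389356408248 u 0.6163419953111687 z 213.2641351995309 F n,u,z -0.11023405432364407 -0.5213170018512391 0.1643963898896769 tau [ 0.01083967 -0.02771422 -0.0220025 ] op -0.0024837920869856833 rot [ 3.14158831e+00 -2.04071332e-04  1.85661178e-01]
```

Emit:
move_arm(targets=[-1,0,0,0.05,0,-1,0,0,0.1,0,-1,0,0,0.1,0])

```text
clock: 11.8
eef_pos: [530.1, 96.5, 212.1]
tcp_rot: [3.142, 0.0, 0.186]
contact_force: [-0.1, -0.3, -0.3]
opening: -0.003
```

```bash
python3 st.py
```

```text
t 11.8 n 8.306721057136693 u 0.5410364113430282 z 212.1046906440101 F n,u,z -0.2606957736331025 -0.12950447675726806 -0.2639481030132909 tau [-0.00695171  0.03043952 -0.00027078] op -0.0029916106636321397 rot [3.14158399e+00 4.42460133e-05 1.85706982e-01]
```

Emit:
move_arm(targets=[-1,0,0,0.05,0,-1,0,0,0.1,0,-1,0,0,0.1,0])

```text
clock: 12.1
eef_pos: [530.1, 96.5, 211.1]
tcp_rot: [-3.142, 0.0, 0.186]
contact_force: [0.4, -0.4, -0.5]
opening: 0.003
```

```bash
python3 st.py
```

```text
t 12.1 n 8.303930224342139 u 0.5219630083112445 z 211.06441356004456 F n,u,z -0.4434492658113905 0.3725682278955344 -0.5144574574098296 tau [0.04902402 0.00199181 0.04258637] op 0.0028269921121376754 rot [-3.14159194e+00  1.49250655e-04  1.85677484e-01]
```

Emit:
move_arm(targets=[-1,0,0,0.05,0,-1,0,0,0.1,0,-1,0,0,0.1,0])

```text
clock: 12.4
eef_pos: [530.6, 96.6, 210.6]
tcp_rot: [3.142, -0.001, 0.186]
contact_force: [-0.1, -0.1, 4.2]
opening: 0.001
```

```bash
python3 st.py
```

```text
t 12.4 n 8.28494687931559 u 1.0159875070754667 z 210.60891064522679 F n,u,z -0.03433517338668196 -0.13792109712787495 4.1992081419747125 tau [ 0.04545192 -0.02728652 -0.05468446] op 0.0005251810802680305 rot [ 3.14157196e+00 -1.01748051e-03  1.85674641e-01]
```

Emit:
move_arm(targets=[-1,0,0,0.05,0,-1,0,0,0.1,0,-1,0,0,0.1,0])

```text
clock: 12.7
eef_pos: [530.7, 96.6, 209.8]
tcp_rot: [3.142, -0.001, 0.186]
contact_force: [-0.2, -0.3, 7.5]
opening: 0.001
```

```bash
python3 st.py
```

```text
t 12.7 n 8.304363886012613 u 1.1867010732214425 z 209.81631605976335 F n,u,z -0.2974707586759557 -0.2348004588928776 7.528327546462354 tau [ 0.0452632   0.01810335 -0.02278827] op 0.0007114707214122075 rot [ 3.14156236e+00 -1.44403181e-03  1.85704692e-01]
```

Emit:
move_arm(targets=[-1,0,0,0.05,0,-1,0,0,0.05,0,-1,0,0,0.05,0])

```text
clock: 13.0
eef_pos: [530.8, 96.6, 209.5]
tcp_rot: [-3.142, -0.002, 0.186]
contact_force: [-1.4, 0.6, 8.3]
opening: 0.001
```

```bash
python3 st.py
```

```text
t 13.0 n 8.319645419921875 u 1.2926770857894145 z 209.4902596402902 F n,u,z 0.8353781349549837 -1.2602374575052242 8.288860365160609 tau [ 0.06098796  0.06549481 -0.02057321] op 0.0007534001203335473 rot [-3.14158706e+00 -1.76535871e-03  1.85689222e-01]
```

Emit:
move_arm(targets=[-1,0,0,0.05,0,-1,0,0,0.1,0,-1,0,0,0.1,0])

```text
clock: 13.3
eef_pos: [531.1, 96.7, 208.9]
tcp_rot: [-3.142, -0.002, 0.186]
contact_force: [0.1, 0.6, 10.0]
opening: -0.0
```

```bash
python3 st.py
```

```text
t 13.3 n 8.31253131415719 u 1.5851279587767613 z 208.85934137830424 F n,u,z 0.5564525836438293 0.19770048197278503 9.950909722277299 tau [-0.01056872  0.09957883 -0.02146552] op -0.00039305346137766056 rot [-3.14159156e+00 -2.44583498e-03  1.85686304e-01]
```

Emit:
move_arm(targets=[-1,0,0,0.05,0,-1,0,0,0.05,0,-1,0,0,0.05,0])

```text
clock: 13.6
eef_pos: [531.3, 96.7, 208.5]
tcp_rot: [-3.142, -0.003, 0.186]
contact_force: [-1.2, -0.7, 12.0]
opening: -0.001
```

```bash
python3 st.py
```

```text
t 13.6 n 8.330661151215223 u 1.7530337072942408 z 208.5469673602668 F n,u,z -0.45116036913085755 -1.2786079692725394 12.01873415591536 tau [-0.02521025  0.10158616 -0.00568173] op -0.0014537686715653945 rot [-3.14155724e+00 -2.87974522e-03  1.85666173e-01]
```

Emit:
move_arm(targets=[-1,0,0,0.05,0,-1,0,0,0.05,0,-1,0,0,0.05,0])

```text
clock: 13.9
eef_pos: [531.4, 96.7, 208.2]
tcp_rot: [-3.142, -0.003, 0.186]
contact_force: [-0.8, -0.2, 12.2]
opening: -0.001
```

```bash
python3 st.py;python3 - <<'E'
from rig import r
for i in range(6):
    r.grab_frame("top");s=r.sense();print(round(float(s["contact_force"][2]),2),round(float(s["eef_pos"][2]),2))
E
```

```text
t 13.9 n 8.31331235478439 u 1.8534970619410809 z 208.18887801926104 F n,u,z -0.07656829343652657 -0.8537208716577357 12.195477782719129 tau [-0.00557441  0.13264274 -0.00560816] op -0.0008990291546135578 rot [-3.14158516e+00 -3.10533874e-03  1.85628905e-01]
12.32 208.21
11.58 208.22
12.97 208.18
13.4 208.2
12.78 208.22
12.91 208.21
```

Mean about 12.6 N; a little more.

Emit:
move_arm(targets=[-1,0,0,0.05,0,-1,0,0,0.07,0,-1,0,0,0.07,0])

```text
clock: 14.5
eef_pos: [531.6, 96.8, 207.8]
tcp_rot: [-3.142, -0.004, 0.186]
contact_force: [-1.4, -0.8, 14.4]
opening: -0.0
```

```bash
python3 - <<'E'
from rig import r
for i in range(8):
    r.grab_frame("top");s=r.sense();print(round(float(s["contact_force"][2]),2),round(float(s["eef_pos"][2]),2))
E
```

```text
15.36 207.84
15.59 207.81
13.81 207.81
14.74 207.8
14.15 207.83
15.08 207.79
15.07 207.82
14.3 207.82
```

Emit:
move_arm(targets=[-1,0,0,-0.3,0,-1,0,0,-1,0,-1,0,0,-4,0,-1,0,0,-8,0,-1,0,0,-12,0,-1,0,0,-12,0,-1,0,0,-12,0,-1,0,0,-12,0])

```text
clock: 15.7
eef_pos: [529.4, 96.3, 324.8]
tcp_rot: [-3.142, 0.002, 0.186]
contact_force: [0.0, -0.5, 0.3]
opening: 0.001
```

```bash
python3 st.py; python3 - <<'E'
from rig import r
from h import *
W=r.grab_frame("wrist");S=r.grab_frame("scene")
c=proj(S,[530,97,140])[0].astype(int)
a=S["img"][c[1]-45:c[1]+45,c[0]-45:c[0]+45]
cv2.imwrite("pics/w7.png",np.hstack([W["img"][:,140:420],cv2.resize(a,(420,420),interpolation=cv2.INTER_CUBIC)]))
cv2.imwrite("pics/s7.png",S["img"])
for t in("key","key_head","bar","fence"):print(t,[(np.round(d["position"],1),d["conf"]) for d in r.mark_of(W,t)])
E
```

```text
t 15.7 n 8.297534340848406 u -0.21136826763064542 z 324.7615109419552 F n,u,z -0.4773627890960949 -0.07524840228474762 0.2826141454567773 tau [ 0.01251458 -0.00975383  0.01351621] op 0.0009738650323996823 rot [-3.14158683e+00  2.08248873e-03  1.85650890e-01]
key [(array([ 449.5, -297.7,    5.6]), 0.94), (array([529. ,  91.1,  90. ]), 0.68), (array([ 791.3, -200.8,    5.5]), 0.68)]
key_head [(array([767.6, -90.6,  13.1]), 0.98), (array([ 557.2, -295.4,   16.6]), 0.96), (array([531.1, 101.6, 211.7]), 0.83)]
bar []
fence [(array([525.7,  88.7, 124.4]), 0.56)]
```

View pics/w7.png

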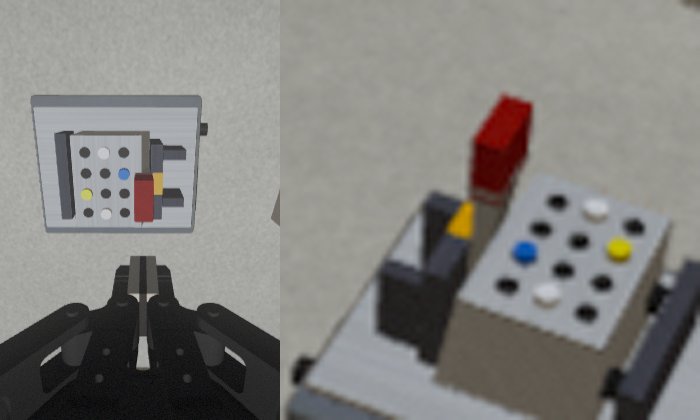

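View pics/s7.png

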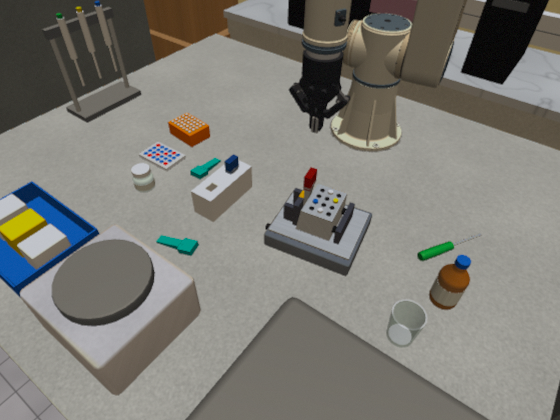

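```bash
python3 -c "
from rig import r
print(r.sign_off())"
```

```text
the job is handed in; nothing more can be done
None
```

The red key is wedged in the gap at the yellow mark, flat back towards the fence, and I handed the job in at about 16 s of the 48 s allowed.

- **Insertion:** I took the key from the stand. A close picture of the blade showed which side was the flat back, and I lowered it until it touched both sides at about 27 mm depth.
- **Tightening:** I let go and pressed straight down on the head with shut fingers. I stopped at a steady push of about 14.8 N (readings 13.8–15.6 N), inside the 13–16 N range and under the 22 N limit. The key sank about 3 mm during this press.
- **Last checks:** After I withdrew, the wrist force was back near zero. The scene and wrist pictures showed the key upright at the mark, and the blue bar, the turquoise look-alikes and the bystanders where they started.
- **Disagreements:** I did not press again after withdrawing. The last network readings of the key were about 3 to 4 mm off my own measurements: flat back about 3 mm from the fence face, head about 4 mm higher than the arm's contact height. That is within their stated accuracy. They missed the bar in the final wrist view, but it is plain in the scene picture.

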